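# Load the free bay of the cassette dock

### The job

Pick up the cassette with the red fin and load it into the dock's free bay: set it in the mouth and slide it in so that its own front edge lifts the yellow catch, until the catch drops shut behind it; do not touch the catches with the gripper. Then throw the red-balled lever fully over towards the reader head and let go. Leave the already stored cassette and the other things on the bench where they are.

Things in the scene. Friction and masses are not known exactly. Their poses are not given: they have to be found in the camera images.
- cassette: The cassette to load: white plastic block 100 mm long (x) x 76 wide (y) x 24 high with an upright red fin in mid-top, 14 mm along x, 40 along y, from 24 to 60 mm above the underside. Same turned half round. Origin: centre of underside. 0.25 kg. Gripped by the fin with fingers closing along x, they pass clear of the catch, which reaches to 26 mm from the bay's centre line.
- loaded: The other cassette, same size, with a blue fin, already stored behind the catch of one of the two bays (which one varies). To be left alone.
- dock: Two-bay cassette dock fixed on the bench: two bays side by side, 94 mm apart, open towards the robot, 82 mm wide between grey walls 33 mm high, a little wider at the mouths; white reader head 62 mm tall at the inner end. Origin on the bench between the bays; x points inwards along the bays, y to the left bay. End stops at x = 122 mm, floor begins at x = -165 mm.
- bay_left (a point): Point on the floor of the left (dock +y) bay, 6 mm above the bench: here lies the origin of a cassette pushed right against the end stop. x axis points inwards along the bay. From 35 mm outward of this point to the stop (50 mm inward), lips overhang the bay from both walls by 9 mm, 29 mm above its floor, so a cassette goes in only by sliding.
- mouth_left (a point): Point on the floor and centre line of the left (dock +y) bay, 172 mm outward of bay_left. A cassette can be lowered from above into the mouth with its origin here: the catch's ramp begins 17 mm inward of its front edge.
- catch_left (a joint): Yellow gravity catch over the left (dock +y) bay's outer (dock +y) wall; its level hinge pin is 133 mm outward of bay_left, 46 mm above the bay floor. A ramp slopes inward and down to a tooth 15 mm into the bay. 50 g, swings freely. rad: 0 = hanging shut, grows as it lifts, about 0.25 on top of a cassette. It falls behind a cassette only when that is within 4 mm of the stop; then 11 mm play.
- tooth_left (a point): Lower inner corner of the tooth of the left (dock +y) bay's catch (moves with it); 8 mm above the bay floor when the catch is shut.
- bay_right (a point): Point on the floor of the right (dock -y) bay, 6 mm above the bench: here lies the origin of a cassette pushed right against the end stop. x axis points inwards along the bay. From 35 mm outward of this point to the stop (50 mm inward), lips overhang the bay from both walls by 9 mm, 29 mm above its floor, so a cassette goes in only by sliding.
- mouth_right (a point): Point on the floor and centre line of the right (dock -y) bay, 172 mm outward of bay_right. A cassette can be lowered from above into the mouth with its origin here: the catch's ramp begins 17 mm inward of its front edge.
- catch_right (a joint): Yellow gravity catch over the right (dock -y) bay's outer (dock -y) wall; its level hinge pin is 133 mm outward of bay_right, 46 mm above the bay floor. A ramp slopes inward and down to a tooth 15 mm into the bay. 50 g, swings freely. rad: 0 = hanging shut, grows as it lifts, about 0.25 on top of a cassette. It falls behind a cassette only when that is within 4 mm of the stop; then 11 mm play.
- tooth_right (a point): Lower inner corner of the tooth of the right (dock -y) bay's catch (moves with it); 8 mm above the bay floor when the catch is shut.
- lever (a joint): Toggle lever on a grey block at the dock's left flank. rad: near 0 leaning towards the bays' mouths, 1.0 fully over towards the reader head; light friction (1 N at the tip), stays where left. Stick 10 mm thick, 80 mm from pivot to ball centre. Level pivot 28 mm above the bench at dock x = 0, y = 157 mm; leans (0.5 - angle) rad outward from upright.
- lever_tip (a point): Centre of the red ball, 26 mm across, at the lever's end (98 mm above the bench at either end of its swing).
- bottle: amber glass bottle, 66 mm across, 150 mm tall; a bystander, loose; origin at the centre of its underside
- beaker: glass beaker, 72 mm across, 90 mm tall; a bystander, loose; origin at the centre of its underside
- jar: white jar with blue cap, 60 mm across, 75 mm tall; a bystander, loose; origin at the centre of its underside
- tipbox: blue box with a clear lid, 120 x 80 x 66 mm; a bystander, loose; origin at the centre of its underside
- plant: pot plant, pot 100 mm across and 85 mm tall, leaves to 190 mm; a bystander, loose; origin at the centre of its underside
Mind the look-alikes: they are no part of the job. What is shaped like the cassette but green or pink is not meant.

How it is judged:
By the outcome, as a careful person would: the job done as asked, in the order asked, and still so for the second after the job is handed in, with the robot touching nothing.
It also fails if it takes over 51 s, if anything falls off the work surface, if the arm or the gripper's body presses on something with over 40 N, if the wrist force passes 120 N, or if a joint passes its speed limit or range.

### The arm

A 7-joint arm with a two-finger parallel gripper is mounted at the origin on the work surface. World frame = base frame: x ahead of the robot, y to its left, z up, the work surface at z = 0. Lengths are in m, angles in rad, forces in N, time in s.
With the tool pointing down it reaches from about 0.35 to 0.9 m from the base axis. Payload 8.1 kg.
Tool frame: the origin (TCP) lies at the very end of the fingers, on their centre line; the grasp point (between the pads) lies 19 mm behind it; z points along the fingers, y is the line along which they close (so a half turn about z gives the same grasp; the last joint's range is limited). The gripper opens to 85 mm and grips with 20 to 120 N. Pads are 22 mm wide; open, the fingers measure 114 mm over their backs; the gripper's body (76 mm by 85 mm) begins 54 mm behind the grasp point. The pads swing forward as they close: fully open they stand 13 mm farther back than shut.
Start: joints at [-1.228, 0.434, 0.025, 1.573, -0.012, 1.134, -0.075], TCP at [0.27, 0.564, 0.231] pointing down, gripper open.
Joint ranges: [-2.62, 2.62], [-0.44, 2.09], [-1.27, 1.32], [0.08, 2.57], [-1.32, 4.46], [0.12, 2], [-2.74, 2.74]. Speed limits (rad/s): [2.22, 2.22, 3.01, 3.01, 3.14, 3.14, 3.14].

### API

Orientations are given as [roll, pitch, yaw] about the fixed x, y, z axes, in that order (R = Rz(yaw) Ry(pitch) Rx(roll)).
In Python, from cell import * gives the robot as it stands.
- The arm moves only by the shell command python3 -m pendant 'ROWS'. ROWS is a JSON object whose one key "targets" holds a list of rows, each an object of numbers: "wx", "wy", "wz": the turn, a rotation vector about the tool's x, y, z in rad; "x", "y", "z": the shift along the tool's x, y, z in m; "grip": the opening, from 0 (shut) to 1 (fully open). In form: {"targets": [{"wx": .., "wy": .., "wz": .., "x": .., "y": .., "z": .., "grip": ..}, ...]}. A call has 1 to 12 rows; each row shifts and turns the commanded pose from where the row before left it, along the tool's axes as they then stand; what a row does not reach is not made up. A row lasts 1/8 s, in which the tool goes at most 62.5 mm and 10.7 degrees, less where a joint would pass 70% of its speed; a pose out of reach is approached as far as the arm can. A call is refused whole if a number of a shift passes 0.0625 or a number of a turn 0.188, either way. A call with a gripper value outside its range is refused whole. The fingers move at their own pace and stop on an object; the grip force is fixed at half the most. Time passes only in rows, so rows that do not move let the fingers close. It gives the time, the measured TCP pose, the force, the opening and the grip force at its end, in the units of the state.
- read_state(): the state, without advancing time (a new reading comes with each control period).
- capture(name): name is "side" or "top"; returns a dict with "frame" (384x512x3 uint8, blue, green, red), "depth" (384x512 float32, m along the optical axis (not along the pixel's ray), 0 where there is no reading), "K" (3x3 intrinsics, pixels), "view" (4x4, takes a point from world to camera coordinates). Camera axes: x right, y down, z forward; pixel columns grow to the right and rows downward; lengths in m; the calibration is good to about 2 mm. A picture is of the moment at which its call begins.
- hand_in(): hands the job in; it is judged then, once.
The state is a dict: "t": time; "q": joint angles; "joint_velocities": joint speeds; "joint_torque": joint torques, N m; "tool_pos": TCP position; "orientation": TCP orientation; "ft_force": force on the tool from outside, world axes, zero at the start; "ft_torque": the same for the moment, N m; "grip_width": finger opening in m; "grasp_force": force on a finger pad.
Only numpy, scipy, OpenCV 4.12 (cv2) and the standard library are available. Lean on these libraries where they do the work, as an engineer would, in place of code of your own. Each camera call takes 0.05 s, during which the arm holds its last target. There are 200 camera calls.

## Working session

There is one attempt and no reset: what is moved stays moved. The work goes in short steps, Python scripts to look and compute and a shell command to move; the robot and the scene stay as the last step left them, time stands still between calls to the robot, and variables do not carry over. Pictures are saved under pics/ and viewed, at most 10 in all, crops included, and the job is handed in when it is done.

```bash
mkdir -p pics
cat > h.py <<'E'
from cell import *
import numpy as np, cv2
def snap(n):
    c=capture(n); np.savez(f'{n}.npz',**c); return c
def pts(c):
    d=c['depth'];K=c['K'];v,u=np.indices(d.shape)
    P=np.stack([(u-K[0,2])*d/K[0,0],(v-K[1,2])*d/K[1,1],d,np.ones_like(d)],-1)
    return (P@np.linalg.inv(c['view']).T)[...,:3]
E
python3 - <<'E'
from h import *
for n in('side','top'):
    c=snap(n); cv2.imwrite(f'pics/{n}0.png',c['frame']); print(n,c['K'].tolist(),np.linalg.inv(c['view'])[:3].round(3).tolist())
print(read_state())
E
```

```text
side [[379.30343635431296, 0.0, 251.13688579103038], [0.0, 379.30343635431296, 183.29683109492873], [0.0, 0.0, 1.0]] [[0.994, -0.054, 0.093, 0.394], [-0.108, -0.55, 0.828, -0.99], [0.006, -0.833, -0.553, 0.76]]
top [[461.15667167061315, 0.0, 255.49642984173104], [0.0, 461.15667167061315, 196.08528133820994], [0.0, 0.0, 1.0]] [[-0.001, -0.996, 0.087, 0.346], [-1.0, 0.001, -0.002, -0.038], [0.002, -0.087, -0.996, 1.612]]
{'t': 0.1, 'q': array([-1.2275764 ,  0.4351342 ,  0.02498283,  1.57401917, -0.01160293,
        1.13397041, -0.07509853]), 'joint_velocities': array([-3.91562630e-04, -1.32257469e-03, -1.79270029e-03, -2.17181308e-03,
        1.27414456e-03, -6.19040641e-05,  3.64046568e-04]), 'joint_torque': array([ 2.35855427e-03, -6.71758890e+01,  1.02754477e+00, -3.16901278e+01,
        1.56667182e-02,  7.31842476e-03,  3.35626873e-05]), 'tool_pos': array([0.26935616, 0.56348116, 0.23061135]), 'orientation': array([-3.14021247e+00,  1.27523204e-04,  2.69569511e+00]), 'ft_force': array([ 0.04915959, -1.23516619,  0.09857879]), 'ft_torque': array([ 0.01237763,  0.04058585, -0.0639685 ]), 'grasp_force': 0.0, 'grip_width': 0.08522509394809415}
```

View pics/top0.png

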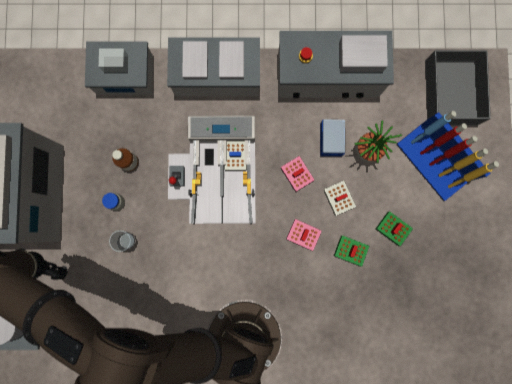

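View pics/side0.png

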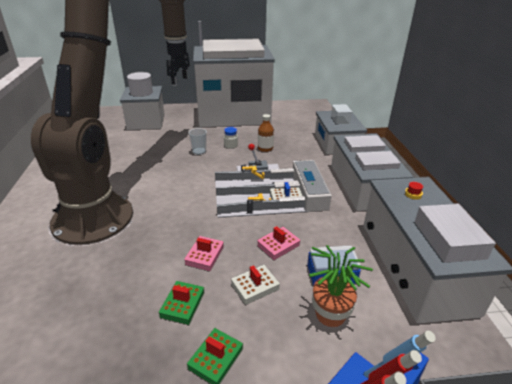

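The top view shows the white cassette with the red fin at about (340,197). The dock spans columns 189-255 and rows 117-223. The blue-fin cassette is in the right bay, so the left bay (column ~208) is free. The lever ball is at (173,180).

Run:
```python
from h import *
c=np.load('top.npz'); f=c['frame'];P=pts(c)
s=np.load('side.npz')
a=cv2.resize(f[105:235,160:265],None,fx=4.4,fy=4.4,interpolation=cv2.INTER_CUBIC)
z=np.clip(P[105:235,160:265,2]*2500,0,255).astype(np.uint8)
z=cv2.applyColorMap(cv2.resize(z,(a.shape[1]//1,a.shape[0]),interpolation=0),cv2.COLORMAP_JET)
o=np.hstack([a,z]);o=cv2.resize(o,(800,int(o.shape[0]*800/o.shape[1])));cv2.imwrite('pics/crop1.png',o)
# cassette
hsv=cv2.cvtColor(f,cv2.COLOR_BGR2HSV)
R=np.zeros(f.shape[:2],bool);R[175:222,318:362]=1
m=R&(P[...,2]>.013)&(P[...,2]<.04)
print('body z',np.median(P[m][:,2]),m.sum())
top=R&(P[...,2]>.013)
q=P[top][:,:2]; print('rect body',cv2.minAreaRect((q*1000).astype(np.float32)))
m=R&(P[...,2]>.045); print('fin z',np.median(P[m][:,2]),m.sum(),P[m].mean(0),cv2.minAreaRect((P[m][:,:2]*1000).astype(np.float32)))
m=R&((hsv[...,0]<8)|(hsv[...,0]>172))&(hsv[...,1]>150)&(P[...,2]>.045);print('finred',m.sum(),P[m].mean(0))
for r in (130,160,180,200,215): print(r,[(int(x),int(round(zz*1000))) for x,zz in zip(range(184,260,1),P[r,184:260,2])])
```

```text
body z 0.024086292072240667 590
rect body ((420.01220703125, -202.7256317138672), (100.11504364013672, 361.1196594238281), 23.933712005615234)
fin z 0.06030252031500616 60 [ 0.45919763 -0.29148103  0.26646515] ((412.92279052734375, -195.5128631591797), (13.626113891601562, 341.9501647949219), 25.35078239440918)
finred 38 [ 0.47737098 -0.33052014  0.05961797]
130 [(184, 2), (185, 1), (186, -2), (187, 0), (188, 58), (189, 57), (190, 59), (191, 65), (192, 63), (193, 58), (194, 67), (195, 64), (196, 69), (197, 64), (198, 61), (199, 65), (200, 71), (201, 60), (202, 60), (203, 68), (204, 63), (205, 63), (206, 61), (207, 62), (208, 66), (209, 65), (210, 66), (211, 63), (212, 71), (213, 59), (214, 70), (215, 71), (216, 63), (217, 70), (218, 61), (219, 72), (220, 60), (221, 68), (222, 72), (223, 63), (224, 64), (225, 72), (226, 64), (227, 65), (228, 66), (229, 72), (230, 61), (231, 61), (232, 62), (233, 64), (234, 65), (235, 71), (236, 62), (237, 67), (238, 62), (239, 68), (240, 65), (241, 63), (242, 64), (243, 61), (244, 59), (245, 59), (246, 63), (247, 64), (248, 68), (249, 70), (250, 56), 
[... 2601 characters left out ...]
 42), (193, 37), (194, 42), (195, 2), (196, 9), (197, 17), (198, 14), (199, 5), (200, 12), (201, -1), (202, 7), (203, 3), (204, -4), (205, 5), (206, 6), (207, 10), (208, 11), (209, 12), (210, 10), (211, 2), (212, 6), (213, 8), (214, 9), (215, 14), (216, 6), (217, 8), (218, 5), (219, 3), (220, 3), (221, 32), (222, 23), (223, -3), (224, 6), (225, 2), (226, 5), (227, 7), (228, 2), (229, 2), (230, 9), (231, 7), (232, 1), (233, 6), (234, 4), (235, 2), (236, 7), (237, 1), (238, 6), (239, 8), (240, 13), (241, 5), (242, 2), (243, 7), (244, 6), (245, 13), (246, 11), (247, 4), (248, 0), (249, 43), (250, 34), (251, 35), (252, 11), (253, 7), (254, 6), (255, 8), (256, -3), (257, -5), (258, -4), (259, 0)]
```

View pics/crop1.png

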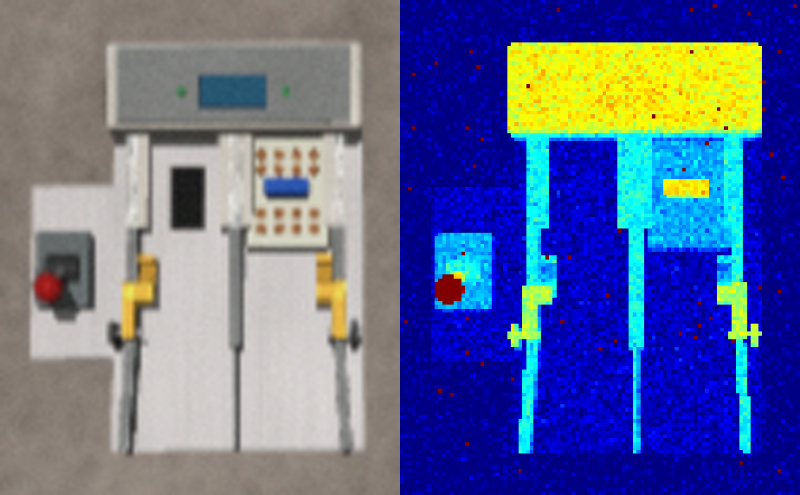

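The crop shows a nearly axis-aligned dock, with its centre wall at crop x≈237, the head at the top, and the left bay empty behind its yellow catch. Next I measure the dock and cassette precisely.

```bash
cat >> h.py <<'E'
def ray(c,u,v,z):
    T=np.linalg.inv(c['view']);K=c['K'];u=np.asarray(u,float);v=np.asarray(v,float)
    d=np.stack([(u-K[0,2])/K[0,0],(v-K[1,2])/K[1,1],np.ones_like(u)],-1)@T[:3,:3].T
    return T[:3,3]+d*((z-T[2,3])/d[...,2])[...,None]
def blob(m):
    n,l,s,ce=cv2.connectedComponentsWithStats(m.astype(np.uint8)); return l==1+np.argmax(s[1:,4])
def rect(c,m,z):
    v,u=np.nonzero(blob(m)); p=ray(c,u,v,z)[:,:2]; ctr=p.mean(0)
    (cx,cy),(w,h),a=cv2.minAreaRect((p*1000).astype(np.float32))
    e,V=np.linalg.eigh(np.cov((p-ctr).T)); ax=V[:,1]
    return ctr.round(4),np.round([cx,cy,w,h,a],1),'long axis deg',round(np.degrees(np.arctan2(ax[1],ax[0])),2),'std',np.sqrt(e[::-1]).round(4)
E
python3 - <<'E'
from h import *
c=dict(np.load('top.npz')); f=c['frame'];c['depth']=cv2.medianBlur(c['depth'],3);P=pts(c);Z=P[...,2]
R=np.zeros(f.shape[:2],bool);R[175:222,318:362]=1
print('body',rect(c,R&(Z>.014),.024)); print('fin',rect(c,R&(Z>.045),.060))
# fin by colour
hsv=cv2.cvtColor(f,cv2.COLOR_BGR2HSV).astype(int)
# centre wall
raw=pts(np.load('top.npz'))[...,2]
for nm,r0,r1,a,b in (('ctr',166,222,214,228),('wide',142,162,213,228),):
    L=[]
    for r in range(r0,r1):
        u=[k for k in range(a,b) if (raw[r,k]>.022 and raw[r,k]<.1 and (nm=='ctr' or raw[r,k]>.0335))]
        if u:L.append(ray(c,np.mean(u),r,.039))
    L=np.array(L);k=np.polyfit(L[:,0],L[:,1],1);print(nm,k,'deg',np.degrees(k[0]),L.mean(0))
R=np.zeros(f.shape[:2],bool);R[110:150,180:262]=1
print('head',rect(c,R&(Z>.052),.062))
g=f.astype(float).mean(2)
# outer edge of floor, both bays
for cols in (range(198,218),range(226,246)):
    e=[]
    for u in cols:
        p=g[214:232,u]; h=(p[:4].mean()+p[-4:].mean())/2; i=np.nonzero((p[:-1]>=h)&(p[1:]<h))[0][0]
        e.append((u,214+i+(p[i]-h)/(p[i]-p[i+1])))
    e=np.array(e);W=ray(c,e[:,0],e[:,1],.006);print('floor edge',W.mean(0),np.degrees(np.polyfit(W[:,1],W[:,0],1)[0]))
# lever ball
R=np.zeros(f.shape[:2],bool);R[165:195,163:190]=1
m=R&((hsv[...,0]<8)|(hsv[...,0]>172))&(hsv[...,1]>150);print('ball z',np.median(Z[m]),rect(c,m,.098))
R=np.zeros(f.shape[:2],bool);R[130:175,222:248]=1
m=R&(hsv[...,0]>100)&(hsv[...,0]<125)&(hsv[...,1]>150);print('bluefin',rect(c,m,.066))
E
```

```text
body (array([ 0.4772, -0.3317]), array([ 477.2, -331.5,   99.8,   77.5,   24.4]), 'long axis deg', np.float64(-157.52), 'std', array([0.0288, 0.0223]))
fin (array([ 0.4769, -0.3311]), array([ 477.4, -331.2,   13.5,   41.1,   26.4]), 'long axis deg', np.float64(113.84), 'std', array([0.0119, 0.004 ]))
ctr [-0.00852063  0.0788416 ] deg -0.4881960383065283 [0.49189931 0.07465031 0.039     ]
wide [-0.00197595  0.07799907] deg -0.11321387750984566 [0.63737226 0.07673965 0.039     ]
head (array([0.7165, 0.0771]), array([716.2,  76.6, 226. ,  79.9,  90. ]), 'long axis deg', np.float64(90.31), 'std', array([0.0659, 0.0238]))
floor edge [0.39249694 0.12556012 0.006     ] -1.6367992193563345
floor edge [0.39285173 0.02820255 0.006     ] -0.03424105057991597
ball z 0.11248714330532461 (array([0.5309, 0.234 ]), array([531.1, 234.6,  20.1,  19.8,   0.8]), 'long axis deg', np.float64(48.87), 'std', array([0.0061, 0.0058]))
bluefin (array([0.6253, 0.0286]), array([625.5,  28.1,  33.9,  10.3,  90. ]), 'long axis deg', np.float64(91.3), 'std', array([0.0102, 0.0038]))
```

```bash
python3 -m pendant '{"targets":[{"wz":0.178,"grip":1},{"wz":0.178,"grip":1},{"wz":0.178,"grip":1},{"wz":0.176,"grip":1},{"x":-0.0565,"y":-0.0107,"grip":1},{"x":-0.0565,"y":-0.0107,"grip":1},{"x":-0.0565,"y":-0.0107,"grip":1},{"x":-0.0565,"y":-0.0107,"grip":1},{"x":-0.0565,"y":-0.0107,"grip":1},{"x":-0.0565,"y":-0.0107,"grip":1},{"x":-0.0565,"y":-0.0107,"grip":1},{"x":-0.0565,"y":-0.0107,"grip":1}]}'
```

```text
$.targets[0]: bad value
```

```bash
python3 -m pendant '{"targets":[{"wx":0,"wy":0,"wz":0.178,"x":0,"y":0,"z":0,"grip":1},{"wx":0,"wy":0,"wz":0.178,"x":0,"y":0,"z":0,"grip":1},{"wx":0,"wy":0,"wz":0.178,"x":0,"y":0,"z":0,"grip":1},{"wx":0,"wy":0,"wz":0.176,"x":0,"y":0,"z":0,"grip":1},{"wx":0,"wy":0,"wz":0,"x":-0.0565,"y":-0.0107,"z":0,"grip":1},{"wx":0,"wy":0,"wz":0,"x":-0.0565,"y":-0.0107,"z":0,"grip":1},{"wx":0,"wy":0,"wz":0,"x":-0.0565,"y":-0.0107,"z":0,"grip":1},{"wx":0,"wy":0,"wz":0,"x":-0.0565,"y":-0.0107,"z":0,"grip":1}]}'
```

```text
t: 1.1
tool_pos: [0.3216, 0.3378, 0.2311]
orientation: [-3.141, 0.0, 1.986]
ft_force: [1.7, -0.2, 2.3]
grip_width: 0.0854
grasp_force: 0.0
```

```bash
python3 -m pendant '{"targets":[{"wx":0,"wy":0,"wz":0,"x":-0.0565,"y":-0.0107,"z":0,"grip":1},{"wx":0,"wy":0,"wz":0,"x":-0.0565,"y":-0.0107,"z":0,"grip":1},{"wx":0,"wy":0,"wz":0,"x":-0.0565,"y":-0.0107,"z":0,"grip":1},{"wx":0,"wy":0,"wz":0,"x":-0.0565,"y":-0.0107,"z":0,"grip":1},{"wx":0,"wy":0,"wz":0,"x":-0.0565,"y":-0.0107,"z":0,"grip":1},{"wx":0,"wy":0,"wz":0,"x":-0.0565,"y":-0.0107,"z":0,"grip":1},{"wx":0,"wy":0,"wz":0,"x":-0.0565,"y":-0.0107,"z":0,"grip":1},{"wx":0,"wy":0,"wz":0,"x":-0.0565,"y":-0.0107,"z":0,"grip":1},{"wx":0,"wy":0,"wz":0,"x":-0.0565,"y":-0.0107,"z":0,"grip":1},{"wx":0,"wy":0,"wz":0,"x":-0.0565,"y":-0.0107,"z":0,"grip":1},{"wx":0,"wy":0,"wz":0,"x":-0.0565,"y":-0.0107,"z":0,"grip":1},{"wx":0,"wy":0,"wz":0,"x":0,"y":0,"z":0,"grip":1}]}'; python3 -c "
from h import *
s=read_state();print(s['tool_pos'],s['q'].round(2))"
```

```text
t: 2.6
tool_pos: [0.4634, -0.2815, 0.2311]
orientation: [-3.139, 0.003, 1.979]
ft_force: [-0.6, 0.9, -0.7]
grip_width: 0.0855
grasp_force: 0.0
[ 0.46335346 -0.28149398  0.23109799] [-0.13  0.35  0.77  1.82 -0.27  1.08  1.15]
```

```bash
python3 -m pendant '{"targets":[{"wx":0,"wy":0,"wz":0,"x":-0.0515,"y":-0.0073,"z":0,"grip":1},{"wx":0,"wy":0,"wz":0,"x":0,"y":0,"z":0.05,"grip":1},{"wx":0,"wy":0,"wz":0,"x":0,"y":0,"z":0.05,"grip":1},{"wx":0,"wy":0,"wz":0,"x":0,"y":0,"z":0.04,"grip":1},{"wx":0,"wy":0,"wz":0,"x":0,"y":0,"z":0.025,"grip":1},{"wx":0,"wy":0,"wz":0,"x":0,"y":0,"z":0,"grip":1},{"wx":0,"wy":0,"wz":0,"x":0,"y":0,"z":0,"grip":1}]}'
python3 - <<'E'
from h import *
c=snap('side');cv2.imwrite('pics/s2.png',cv2.resize(c['frame'][170:330,160:360],None,fx=3,fy=3,interpolation=2))
E
```

```text
t: 3.48
tool_pos: [0.4788, -0.3264, 0.0673]
orientation: [3.141, 0.001, 1.986]
ft_force: [0.4, 0.8, 0.2]
grip_width: 0.0855
grasp_force: 0.0
```

View pics/s2.png

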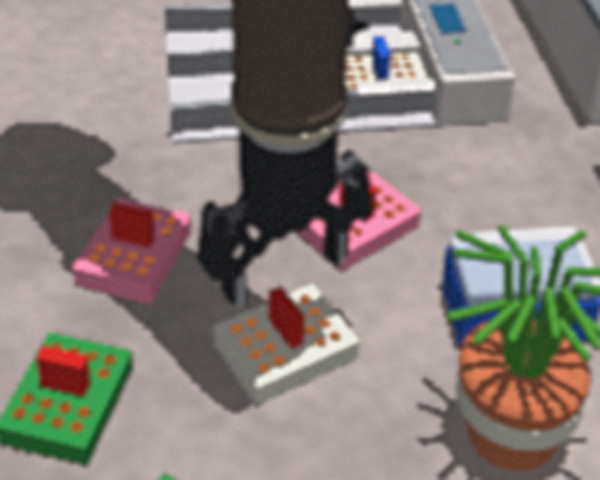

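The fingers straddle the fin of the white cassette (fin at crop (287,315)) with the right closing direction. Now I go down, close and lift.

```bash
python3 -m pendant '{"targets":[{"wx":0,"wy":0,"wz":0,"x":-0.004,"y":-0.0034,"z":0.015,"grip":1},{"wx":0,"wy":0,"wz":0,"x":0,"y":0,"z":0.021,"grip":1},{"wx":0,"wy":0,"wz":0,"x":0,"y":0,"z":0,"grip":1},{"wx":0,"wy":0,"wz":0,"x":0,"y":0,"z":0,"grip":0},{"wx":0,"wy":0,"wz":0,"x":0,"y":0,"z":0,"grip":0},{"wx":0,"wy":0,"wz":0,"x":0,"y":0,"z":0,"grip":0},{"wx":0,"wy":0,"wz":0,"x":0,"y":0,"z":0,"grip":0},{"wx":0,"wy":0,"wz":0,"x":0,"y":0,"z":0,"grip":0},{"wx":0,"wy":0,"wz":0,"x":0,"y":0,"z":0,"grip":0}]}'
```

```text
t: 4.65
tool_pos: [0.4774, -0.3316, 0.0308]
orientation: [3.141, 0.001, 1.986]
ft_force: [0.4, 0.7, 6.1]
grip_width: 0.0132
grasp_force: 59.8
```

```bash
python3 -m pendant '{"targets":[{"wx":0,"wy":0,"wz":0,"x":0,"y":0,"z":-0.03,"grip":0},{"wx":0,"wy":0,"wz":0,"x":0,"y":0,"z":-0.05,"grip":0},{"wx":0,"wy":0,"wz":0,"x":0,"y":0,"z":-0.04,"grip":0},{"wx":0,"wy":0,"wz":0.137,"x":0,"y":0,"z":0,"grip":0},{"wx":0,"wy":0,"wz":0.137,"x":0,"y":0,"z":0,"grip":0},{"wx":0,"wy":0,"wz":0.137,"x":0,"y":0,"z":0,"grip":0},{"wx":0,"wy":0,"wz":0,"x":0.05,"y":-0.003,"z":0,"grip":0},{"wx":0,"wy":0,"wz":0,"x":0.05,"y":-0.003,"z":0,"grip":0},{"wx":0,"wy":0,"wz":0,"x":0.05,"y":-0.003,"z":0,"grip":0},{"wx":0,"wy":0,"wz":0,"x":0.05,"y":-0.003,"z":0,"grip":0},{"wx":0,"wy":0,"wz":0,"x":0.05,"y":-0.003,"z":0,"grip":0},{"wx":0,"wy":0,"wz":0,"x":0.05,"y":-0.003,"z":0,"grip":0}]}'
```

```text
t: 6.15
tool_pos: [0.4571, -0.0299, 0.1502]
orientation: [-3.141, -0.0, 1.575]
ft_force: [1.5, 0.1, -1.6]
grip_width: 0.013
grasp_force: 58.9
```

```bash
python3 -m pendant '{"targets":[{"wx":0,"wy":0,"wz":0,"x":0.05,"y":-0.002,"z":0,"grip":0},{"wx":0,"wy":0,"wz":0,"x":0.05,"y":0,"z":0,"grip":0},{"wx":0,"wy":0,"wz":0,"x":0.05,"y":0,"z":0,"grip":0},{"wx":0,"wy":0,"wz":0,"x":0,"y":0,"z":0,"grip":0},{"wx":0,"wy":0,"wz":0,"x":0,"y":0,"z":0,"grip":0}]}'
```

```text
t: 6.78
tool_pos: [0.4547, 0.118, 0.1501]
orientation: [-3.141, 0.001, 1.575]
ft_force: [-0.8, 0.4, -2.6]
grip_width: 0.013
grasp_force: 58.9
```

```bash
python3 -m pendant '{"targets":[{"wx":0,"wy":0,"wz":0,"x":0.0055,"y":0.001,"z":0.03,"grip":0},{"wx":0,"wy":0,"wz":0,"x":0,"y":0,"z":0.04,"grip":0},{"wx":0,"wy":0,"wz":0,"x":0,"y":0,"z":0,"grip":0},{"wx":0,"wy":0,"wz":0,"x":0,"y":0,"z":0,"grip":0}]}'
python3 - <<'E'
from h import *
a=snap('side')['frame'][140:220,190:340];b=snap('top')['frame'][140:240,180:280]
a=cv2.resize(a,(600,320),interpolation=2);b=cv2.resize(b,(280,280),interpolation=2)
o=np.zeros((600,600,3),np.uint8);o[:320]=a;o[320:,:280]=b;cv2.imwrite('pics/m3.png',o)
E
```

```text
t: 7.28
tool_pos: [0.4567, 0.1228, 0.0814]
orientation: [3.141, 0.0, 1.573]
ft_force: [0.5, 0.4, -1.5]
grip_width: 0.0133
grasp_force: 59.0
```

View pics/m3.png

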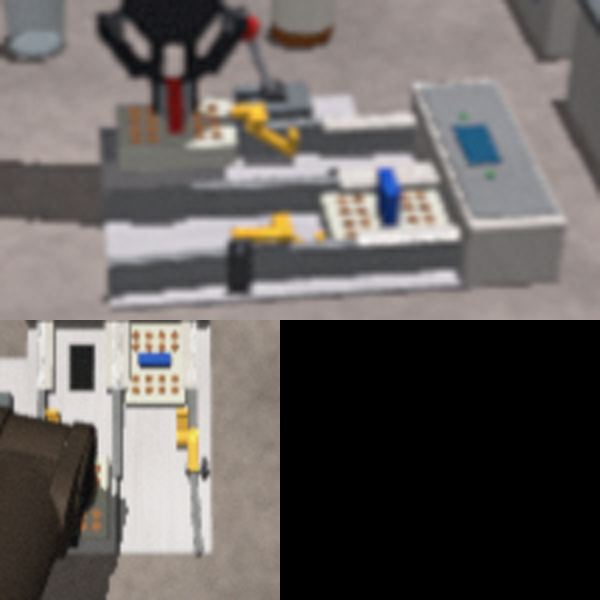

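The cassette hangs over the left mouth, fin at (175,105), just outward of the catch. I'll check its right edge against the centre wall in the top view.

Run:
```python
from h import *
for n,(r0,r1,c0,c1) in (('top',(185,222,205,228)),('side',(160,185,215,252))):
    c=dict(np.load(n+'.npz'));P=pts(c)
    R=np.zeros(P.shape[:2],bool);R[r0:r1,c0:c1]=1
    m=R&(P[...,2]>.062)&(P[...,2]<.085)&(c['frame'].min(2)>60)
    q=P[m];print(n,m.sum(),'z',np.median(q[:,2]),'y pct',np.percentile(q[:,1],[2,5,95,98]).round(4),'x pct',np.percentile(q[:,0],[2,5,95,98]).round(4))
    if n=='top':
        for r in range(195,222,3):
            u=[k for k in range(205,228) if .060<P[r,k,2]<.095]; w=[k for k in range(214,228) if .028<P[r,k,2]<.052]
            if u: print(r,'right edge y',ray(c,max(u)+.5,r,.075).round(4)[:2],'wall', ray(c,np.array([min(w)-.5,max(w)+.5]),np.array([r,r]),.039)[:,1].round(4) if w else None)
```

```text
top 188 z 0.07471115063576983 y pct [0.0837 0.0839 0.1104 0.1137] x pct [0.4064 0.4065 0.497  0.5013]
195 right edge y [0.4834 0.0825] wall [0.0819 0.0682]
198 right edge y [0.4733 0.0824] wall [0.0784 0.075 ]
201 right edge y [0.4632 0.0824] wall [0.0784 0.0715]
204 right edge y [0.4532 0.0823] wall [0.0783 0.0749]
207 right edge y [0.4431 0.0823] wall [0.0782 0.0714]
210 right edge y [0.4331 0.0822] wall [0.0782 0.0714]
213 right edge y [0.4231 0.0821] wall [0.0781 0.0747]
216 right edge y [0.4131 0.0821] wall [0.0781 0.0747]
side 362 z 0.07345878938456524 y pct [0.0808 0.0819 0.1509 0.1555] x pct [0.4095 0.412  0.5034 0.5064]
```

```bash
python3 -m pendant '{"targets":[{"wx":0,"wy":0,"wz":0,"x":0.002,"y":0,"z":0,"grip":0},{"wx":0,"wy":0,"wz":0,"x":0,"y":0,"z":0.015,"grip":0},{"wx":0,"wy":0,"wz":0,"x":0,"y":0,"z":0.015,"grip":0},{"wx":0,"wy":0,"wz":0,"x":0,"y":0,"z":0.009,"grip":0},{"wx":0,"wy":0,"wz":0,"x":0,"y":0,"z":0.003,"grip":0},{"wx":0,"wy":0,"wz":0,"x":0,"y":0,"z":0,"grip":0},{"wx":0,"wy":0,"wz":0,"x":0,"y":0,"z":0,"grip":0}]}'
```

```text
t: 8.25
tool_pos: [0.4563, 0.1259, 0.0385]
orientation: [3.141, -0.0, 1.575]
ft_force: [1.2, -0.3, -2.6]
grip_width: 0.0129
grasp_force: 59.1
```

```bash
python3 -m pendant '{"targets":[{"wx":0,"wy":0,"wz":0,"x":-0.0008,"y":0,"z":0.001,"grip":0},{"wx":0,"wy":0,"wz":0,"x":0,"y":0.008,"z":0,"grip":0},{"wx":0,"wy":0,"wz":0,"x":0,"y":0.008,"z":0,"grip":0},{"wx":0,"wy":0,"wz":0,"x":0,"y":0.008,"z":0,"grip":0},{"wx":0,"wy":0,"wz":0,"x":0,"y":0.008,"z":0,"grip":0},{"wx":0,"wy":0,"wz":0,"x":0,"y":0.008,"z":0,"grip":0},{"wx":0,"wy":0,"wz":0,"x":0,"y":0.008,"z":0,"grip":0}]}'
```

```text
t: 9.12
tool_pos: [0.5045, 0.1253, 0.0372]
orientation: [-3.141, 0.0, 1.575]
ft_force: [0.2, -0.0, -2.2]
grip_width: 0.0133
grasp_force: 59.1
```

```bash
python3 -m pendant '{"targets":[{"wx":0,"wy":0,"wz":0,"x":0,"y":0.01,"z":0,"grip":0},{"wx":0,"wy":0,"wz":0,"x":0,"y":0.01,"z":0,"grip":0},{"wx":0,"wy":0,"wz":0,"x":0,"y":0.01,"z":0,"grip":0},{"wx":0,"wy":0,"wz":0,"x":0,"y":0.01,"z":0,"grip":0},{"wx":0,"wy":0,"wz":0,"x":0,"y":0.01,"z":0,"grip":0},{"wx":0,"wy":0,"wz":0,"x":0,"y":0.01,"z":0,"grip":0},{"wx":0,"wy":0,"wz":0,"x":0,"y":0.01,"z":0,"grip":0},{"wx":0,"wy":0,"wz":0,"x":0,"y":0.01,"z":0,"grip":0},{"wx":0,"wy":0,"wz":0,"x":0,"y":0,"z":0,"grip":0}]}';python3 - <<'E'
from h import *
a=snap('side')['frame'][140:220,190:340];cv2.imwrite('pics/m4.png',cv2.resize(a,(750,400),interpolation=2))
E
```

```text
t: 10.25
tool_pos: [0.585, 0.1255, 0.0373]
orientation: [3.141, 0.0, 1.575]
ft_force: [-0.0, 0.1, -2.1]
grip_width: 0.0131
grasp_force: 59.2
```

View pics/m4.png

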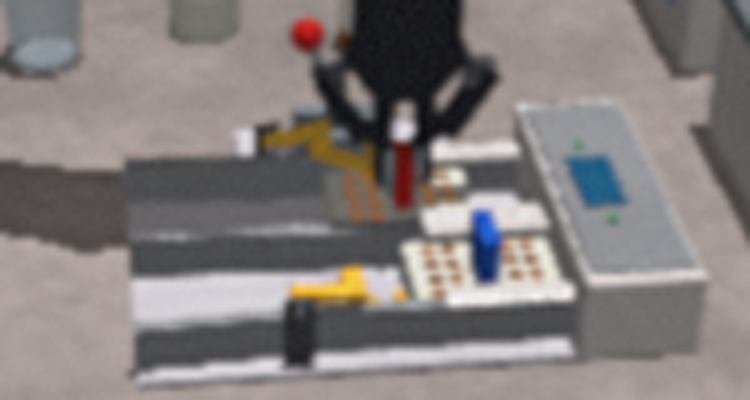

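The cassette is under the lips and the catch is lifted, riding on its top. Next I push to the stop.

```bash
python3 -m pendant '{"targets":[{"wx":0,"wy":0,"wz":0,"x":0,"y":0.01,"z":0,"grip":0},{"wx":0,"wy":0,"wz":0,"x":0,"y":0.01,"z":0,"grip":0},{"wx":0,"wy":0,"wz":0,"x":0,"y":0.01,"z":0,"grip":0},{"wx":0,"wy":0,"wz":0,"x":0,"y":0.006,"z":0,"grip":0},{"wx":0,"wy":0,"wz":0,"x":0,"y":0.004,"z":0,"grip":0},{"wx":0,"wy":0,"wz":0,"x":0,"y":0.002,"z":0,"grip":0},{"wx":0,"wy":0,"wz":0,"x":0,"y":0.002,"z":0,"grip":0},{"wx":0,"wy":0,"wz":0,"x":0,"y":0,"z":0,"grip":0}]}'
```

```text
t: 11.3
tool_pos: [0.6281, 0.1259, 0.0373]
orientation: [3.142, -0.0, 1.575]
ft_force: [-0.6, 0.2, -1.8]
grip_width: 0.013
grasp_force: 59.2
```

```bash
python3 -m pendant '{"targets":[{"wx":0,"wy":0,"wz":0,"x":0,"y":0.0015,"z":0,"grip":0},{"wx":0,"wy":0,"wz":0,"x":0,"y":0.0015,"z":0,"grip":0},{"wx":0,"wy":0,"wz":0,"x":0,"y":0,"z":0,"grip":0}]}';python3 -m pendant '{"targets":[{"wx":0,"wy":0,"wz":0,"x":0,"y":0.0015,"z":0,"grip":0},{"wx":0,"wy":0,"wz":0,"x":0,"y":0,"z":0,"grip":0}]}'
```

```text
t: 11.68
tool_pos: [0.6293, 0.1259, 0.0371]
orientation: [-3.138, -0.0, 1.575]
ft_force: [-7.4, -0.0, 3.0]
grip_width: 0.0131
grasp_force: 59.9
t: 11.92
tool_pos: [0.6293, 0.1259, 0.0371]
orientation: [-3.135, -0.001, 1.575]
ft_force: [-13.5, 0.8, 8.6]
grip_width: 0.0133
grasp_force: 60.9
```

The arm is at the stop: -13 N at x=0.6293, against 0.6297 expected. I'll check the catch.

Run:
```python
from h import *
a=snap('side')['frame'][140:220,190:340];cv2.imwrite('pics/m5.png',cv2.resize(a,(750,400),interpolation=2))
```

```text
(no output)
```

View pics/m5.png

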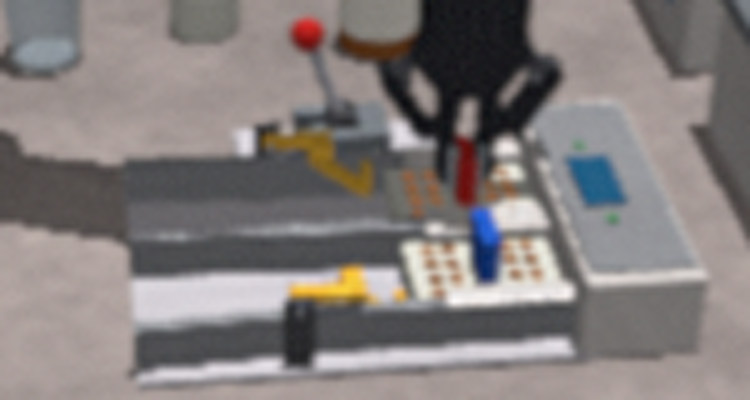

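The catch has dropped: its tooth at (370,185) sits just behind the cassette's rear edge. I relax the push, open the gripper only part way because the head is close, and lift straight up.

```bash
python3 -m pendant '{"targets":[{"wx":0,"wy":0,"wz":0,"x":0,"y":-0.003,"z":0,"grip":0},{"wx":0,"wy":0,"wz":0,"x":0,"y":0,"z":0,"grip":0.35},{"wx":0,"wy":0,"wz":0,"x":0,"y":0,"z":0,"grip":0.35},{"wx":0,"wy":0,"wz":0,"x":0,"y":0,"z":0,"grip":0.35},{"wx":0,"wy":0,"wz":0,"x":0,"y":0,"z":-0.02,"grip":0.35},{"wx":0,"wy":0,"wz":0,"x":0,"y":0,"z":-0.05,"grip":0.35},{"wx":0,"wy":0,"wz":0,"x":0,"y":0,"z":-0.06,"grip":0.35},{"wx":0,"wy":0,"wz":0,"x":0,"y":0,"z":-0.05,"grip":0},{"wx":0,"wy":0,"wz":0,"x":0,"y":0,"z":0,"grip":0}]}';python3 - <<'E'
from h import *
c=snap('side');f=c['frame'];a=f[120:220,190:340];cv2.imwrite('pics/m6.png',cv2.resize(a,(750,500),interpolation=2))
hsv=cv2.cvtColor(f,cv2.COLOR_BGR2HSV).astype(int)
R=np.zeros(f.shape[:2],bool);R[135:160,235:270]=1
m=blob(R&((hsv[...,0]<8)|(hsv[...,0]>172))&(hsv[...,1]>130))
v,u=np.nonzero(m);print(u.mean(),v.mean(),m.sum());T=np.load('top.npz')
P=pts(c);print('ball surface',np.median(P[m],0), 'ray@.098-.105',ray(c,u.mean(),v.mean(),.098),ray(c,u.mean(),v.mean(),.105))
E
```

```text
t: 13.1
tool_pos: [0.6321, 0.1251, 0.2232]
orientation: [3.133, -0.002, 1.574]
ft_force: [0.2, -0.5, -0.7]
grip_width: 0.0
grasp_force: 0.0
251.06896551724137 146.3793103448276 29
ball surface [0.5294667 0.2264366 0.1086914] ray@.098-.105 [0.531941   0.24620525 0.098     ] [0.53048253 0.23312758 0.105     ]
```

View pics/m6.png

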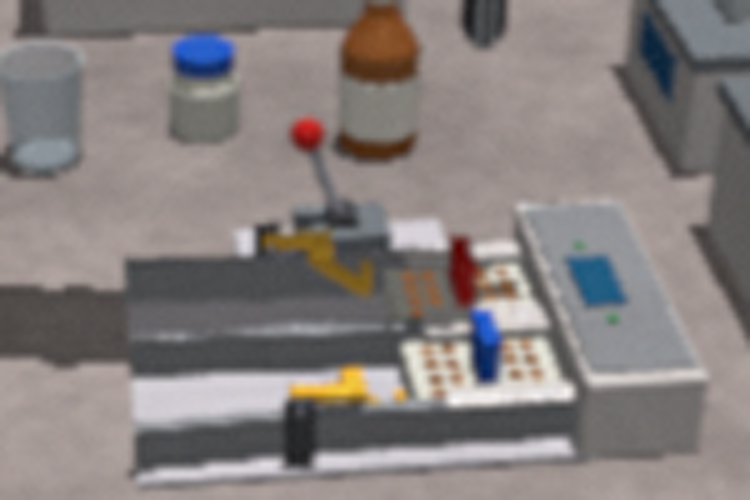

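The cassette is latched and the catch is down; the lever ball, at crop (308,133), is at about (0.531, 0.234, 0.104). I go behind it with the fingers shut.

```bash
python3 -m pendant '{"targets":[{"wx":0,"wy":0,"wz":0,"x":0.027,"y":-0.037,"z":0,"grip":0},{"wx":0,"wy":0,"wz":0,"x":0.027,"y":-0.037,"z":0,"grip":0},{"wx":0,"wy":0,"wz":0,"x":0.027,"y":-0.037,"z":0,"grip":0},{"wx":0,"wy":0,"wz":0,"x":0.027,"y":-0.037,"z":0,"grip":0},{"wx":0,"wy":0,"wz":0,"x":0,"y":0,"z":0,"grip":0},{"wx":0,"wy":0,"wz":0,"x":0,"y":0,"z":0.05,"grip":0},{"wx":0,"wy":0,"wz":0,"x":0,"y":0,"z":0.05,"grip":0},{"wx":0,"wy":0,"wz":0,"x":0,"y":0,"z":0.035,"grip":0},{"wx":0,"wy":0,"wz":0,"x":0,"y":0,"z":0,"grip":0},{"wx":0,"wy":0,"wz":0,"x":0,"y":0,"z":0,"grip":0}]}'
```

```text
t: 14.4
tool_pos: [0.4822, 0.2327, 0.0833]
orientation: [3.141, 0.0, 1.574]
ft_force: [-0.1, -1.3, 0.5]
grip_width: 0.0003
grasp_force: 0.0
```

```bash
python3 -m pendant '{"targets":[{"wx":0,"wy":0,"wz":0,"x":0.001,"y":0.01,"z":0,"grip":0},{"wx":0,"wy":0,"wz":0,"x":0,"y":0.01,"z":0,"grip":0},{"wx":0,"wy":0,"wz":0,"x":0,"y":0.01,"z":0,"grip":0},{"wx":0,"wy":0,"wz":0,"x":0,"y":0.01,"z":0,"grip":0},{"wx":0,"wy":0,"wz":0,"x":0,"y":0.01,"z":0,"grip":0},{"wx":0,"wy":0,"wz":0,"x":0,"y":0.01,"z":0,"grip":0},{"wx":0,"wy":0,"wz":0,"x":0,"y":0.01,"z":0,"grip":0},{"wx":0,"wy":0,"wz":0,"x":0,"y":0.006,"z":0,"grip":0},{"wx":0,"wy":0,"wz":0,"x":0,"y":0.004,"z":0,"grip":0},{"wx":0,"wy":0,"wz":0,"x":0,"y":0,"z":0,"grip":0}]}'
```

```text
t: 15.65
tool_pos: [0.5614, 0.2345, 0.0823]
orientation: [3.141, 0.0, 1.575]
ft_force: [-0.3, 0.4, 0.2]
grip_width: 0.0001
grasp_force: 0.0
```

```bash
python3 -m pendant '{"targets":[{"wx":0,"wy":0,"wz":0,"x":0,"y":0.003,"z":0,"grip":0},{"wx":0,"wy":0,"wz":0,"x":0,"y":0.003,"z":0,"grip":0},{"wx":0,"wy":0,"wz":0,"x":0,"y":0,"z":0,"grip":0}]}'
```

```text
t: 16.02
tool_pos: [0.5674, 0.2346, 0.0824]
orientation: [3.141, -0.0, 1.575]
ft_force: [-0.3, -0.1, 0.0]
grip_width: 0.0003
grasp_force: 0.1
```

```bash
for i in 1; do python3 -m pendant '{"targets":[{"wx":0,"wy":0,"wz":0,"x":0,"y":0.003,"z":0,"grip":0},{"wx":0,"wy":0,"wz":0,"x":0,"y":0.002,"z":0,"grip":0},{"wx":0,"wy":0,"wz":0,"x":0,"y":0,"z":0,"grip":0}]}'; done
python3 - <<'E'
from h import *
c=snap('side');f=c['frame'];a=f[120:220,190:340];cv2.imwrite('pics/m7.png',cv2.resize(a,(750,500),interpolation=2))
E
```

```text
t: 16.4
tool_pos: [0.5692, 0.2347, 0.0819]
orientation: [-3.135, -0.0, 1.575]
ft_force: [-12.0, -0.6, 8.8]
grip_width: 0.0003
grasp_force: 6.3
```

View pics/m7.png

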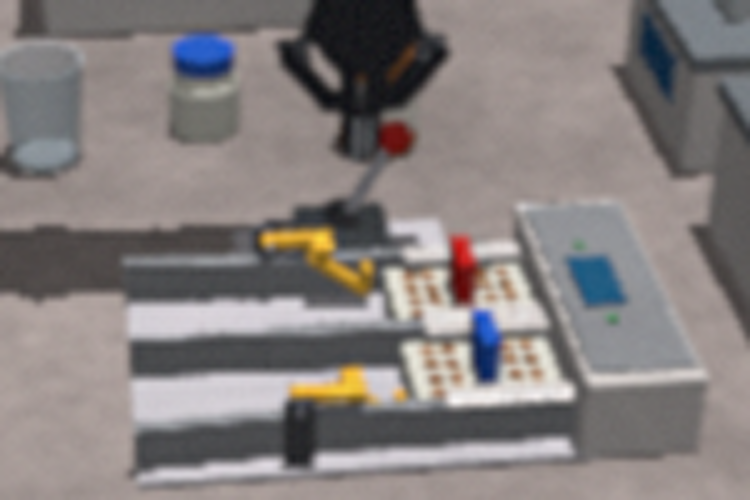

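The lever is against its stop: 12 N at x=0.569, as predicted. I back off, lift clear and verify.

```bash
python3 -m pendant '{"targets":[{"wx":0,"wy":0,"wz":0,"x":0,"y":-0.01,"z":0,"grip":0},{"wx":0,"wy":0,"wz":0,"x":0,"y":-0.03,"z":0,"grip":0},{"wx":0,"wy":0,"wz":0,"x":0,"y":-0.04,"z":0,"grip":0},{"wx":0,"wy":0,"wz":0,"x":0,"y":0,"z":-0.05,"grip":0},{"wx":0,"wy":0,"wz":0,"x":0,"y":0,"z":-0.06,"grip":0},{"wx":0,"wy":0,"wz":0,"x":0.04,"y":-0.03,"z":-0.05,"grip":0},{"wx":0,"wy":0,"wz":0,"x":0.06,"y":0,"z":0,"grip":0},{"wx":0,"wy":0,"wz":0,"x":0.06,"y":0,"z":0,"grip":0},{"wx":0,"wy":0,"wz":0,"x":0.06,"y":0,"z":0,"grip":0},{"wx":0,"wy":0,"wz":0,"x":0,"y":0,"z":0,"grip":0},{"wx":0,"wy":0,"wz":0,"x":0,"y":0,"z":0,"grip":0}]}';python3 - <<'E'
from h import *
s=snap('side');c=snap('top')
a=cv2.resize(s['frame'][120:220,190:340],(600,400),interpolation=2);b=cv2.resize(c['frame'][105:235,150:265],(177,200),interpolation=2)
o=np.zeros((600,600,3),np.uint8);o[:400]=a;o[400:,:177]=b;cv2.imwrite('pics/m8.png',o)
for n,k in (('side',s),('top',c)):
    hsv=cv2.cvtColor(k['frame'],cv2.COLOR_BGR2HSV).astype(int);P=pts(k)
    y=(hsv[...,0]>17)&(hsv[...,0]<32)&(hsv[...,1]>150)
    for nm,lo,hi in (('L',.1,.19),('R',-.05,.06)):
        m=y&(P[...,0]>.45)&(P[...,0]<.6)&(P[...,1]>lo)&(P[...,1]<hi);q=P[m]
        i=q[:,0]>.535; print(n,nm,m.sum(),'x',np.percentile(q[:,0],[3,97]).round(3),'inner end z',np.percentile(q[i][:,2],[5,20,50,90]).round(3),i.sum())
    r=((hsv[...,0]<8)|(hsv[...,0]>172))&(hsv[...,1]>130)
    m=r&(P[...,0]>.45)&(P[...,0]<.66)&(P[...,1]>.19)&(P[...,1]<.27)&(P[...,2]>.08);print(n,'ball',m.sum(),P[m].mean(0).round(3))
    m=r&(P[...,0]>.58)&(P[...,0]<.68)&(P[...,1]>.08)&(P[...,1]<.17);print(n,'fin',m.sum(),P[m].mean(0).round(3))
E
```

```text
t: 17.82
tool_pos: [0.4651, 0.449, 0.2364]
orientation: [3.141, 0.001, 1.574]
ft_force: [1.1, -0.1, -0.4]
grip_width: 0.0002
grasp_force: 0.0
side L 83 x [0.495 0.566] inner end z [0.022 0.025 0.032 0.055] 42
side R 45 x [0.501 0.539] inner end z [0.05  0.052 0.054 0.057] 8
side ball 35 [0.595 0.227 0.102]
side fin 48 [0.628 0.115 0.057]
top L 88 x [0.495 0.561] inner end z [0.022 0.026 0.034 0.056] 37
top R 75 x [0.495 0.563] inner end z [0.022 0.027 0.037 0.058] 32
top ball 36 [0.594 0.232 0.107]
top fin 49 [0.628 0.123 0.061]
```

View pics/m8.png

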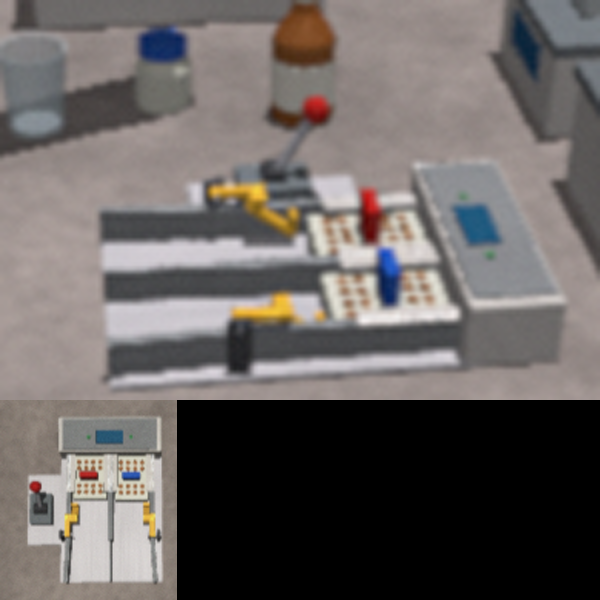

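Both catches show the same heights, so both are shut. The lever ball is over at x≈0.595 and the robot is touching nothing.

```bash
python3 -c "
from cell import *
print(hand_in())"
```

```text
the job is handed in; nothing more can be done
None
```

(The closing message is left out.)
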